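# Hook the weight tray out from under the balance cabinet

### The arm

A 7-joint arm with a two-finger parallel gripper is mounted at the origin on the work surface. World frame = base frame: x ahead of the robot, y to its left, z up, the work surface at z = 0. Lengths are in m, angles in degrees, forces in N, time in s.
With the tool pointing down it reaches from about 0.425 to 0.8 m from the base axis. Payload 8.3 kg.
Tool frame: the origin (TCP) lies at the very end of the fingers, on their centre line; the grasp point (between the pads) lies 19 mm behind it; z points along the fingers, y is the line along which they close (so a half turn about z gives the same grasp; the last joint's range is limited). The gripper opens to 85 mm and grips with 20 to 120 N. Pads are 22 mm wide; open, the fingers measure 114 mm over their backs; the gripper's body (76 mm by 85 mm) begins 54 mm behind the grasp point. The pads swing forward as they close: fully open they stand 13 mm farther back than shut.
Start: joints at [-75.797, 21.967, 0.94, 78.501, -0.361, 79.538, -2.664], TCP at [0.191, 0.595, 0.203] pointing down, gripper open.
Joint ranges: [-169.22, 169.22], [-14.56, 117.87], [-87.37, 89.26], [10.42, 133.3], [-82.24, 262.24], [0.94, 117.77], [-172.7, 172.7]. Speed limits (degrees/s): [136.94, 136.94, 172.46, 172.46, 180, 180, 180].

### API

Orientations are given as a 3x3 rotation matrix whose columns are the frame's x, y, z axes.
In Python, from cell import env gives the robot as it stands.
- The arm moves only by the tool send_rows, never from a script. Its argument "motion" is a list of rows, each an object with "fingers": the gripper's target within -1 to 1 (shut at 1, half-way at 0, fully open at -1); "offset": the shift along the world's x, y, z in units of 0.25 m (1.0 is 0.25 m), a list of three; "turn": the turn about the world's z in units of 180 degrees (1.0 is 180 degrees). In form: [{"fingers": fingers, "offset": [tx, ty, tz], "turn": turn}, ...]. A call has 1 to 8 rows; each row is the pose to reach, as a shift and turn from the pose commanded when the call began, turning the shorter way round; what a row does not reach only later rows make up. A row lasts 1/12 s, in which the tool goes at most 41.7 mm and 7.16 degrees, less where a joint would pass 70% of its speed; a pose out of reach is approached as far as the arm can. A call with a number of a shift or a turn outside -1 to 1 is refused whole. A call with a gripper value outside its range is refused whole. The fingers move at their own pace and stop on an object; "newtons" is the grip in N (left out, the last holds). Time passes only in rows, so rows that repeat a pose let the fingers close. It gives the time, the measured TCP pose, the force, the opening and the grip force at its end, in the units of the state.
- env.read_state(): the state, without advancing time (a new reading comes with each control period).
- env.camera(name): name is "side" or "top" or "wrist"; returns a dict with "pixels" (420x560x3 uint8, red, green, blue), "intrinsics" (3x3 intrinsics, pixels), "extrinsics" (4x4, takes a point from camera to world coordinates); the wrist camera has in their place "hand_eye" (4x4, takes a point from camera to tool coordinates, whose origin is the TCP and whose axes are the flange's). Camera axes: x right, y up, looking along -z (the intrinsics and any distortion apply to the point x, -y, -z); pixel columns grow to the right and rows downward; lengths in m; the calibration is good to about 2 mm. A picture is of the moment at which its call begins: read the wrist's pose just before it. There is no depth.
- env.hand_in(): hands the job in; it is judged then, once.
The state is a dict: "time": time; "joint_pos": joint angles; "dq": joint speeds; "effort": joint torques, N m; "eef_pos": TCP position; "tcp_rot": TCP orientation; "contact_force": force on the tool from outside, world axes, zero at the start; "ft_torque": the same for the moment, N m; "width": opening from 0.0 (shut) to 1.0 (fully open); "grip_force": force on a finger pad.
Only numpy, scipy, OpenCV 4.12 (cv2) and the standard library are available. Lean on these libraries where they do the work, as an engineer would, in place of code of your own. Each camera call takes 0.05 s, during which the arm holds its last target. There are 200 camera calls.

### The job

Take the hooked rod from its wooden rest, reach it under the ledge of the teal cabinet, feel for the hidden eye of the weight tray's drawbar, catch it and gently pull the tray out until it is fully out against its stop. Touch the cabinet and tray only with the rod, never forcing them, then unhook the rod and lay it (do not drop it) back in its rest, the way it lay before. Leave the other things where they stand.

Things in the scene. Friction and masses are not known exactly. Their poses are not given: they have to be found in the camera images.
- case: teal balance cabinet fixed to the table, 230 deep x 280 wide x 150 mm tall. Origin: on the table under the middle of the front lip of its ledge; x points level inward from the lip (away from the robot), y left, z up. Open front slot 252 mm wide, from the cabinet floor (8 mm above the table) to the ledge's underside at 95 mm. The weight tray runs in it, centred on y = 0
- lip (a point): middle of the lower front edge of the ledge, 95 mm above the case's origin. Rod against cabinet, tray or drawbar: more than 18 N is forcing; no finger or arm may touch them
- tray_front (a point): middle of the tray's front face (tray 200 mm wide), 32 mm above the table. From here a flat steel drawbar reaches towards the robot at this height and ends in the eye. It is clamped at an unknown length: the centre line of the eye's front bar is 28 to 76 mm ahead of this point, different each time, hidden, to be found by feel; under 18 N the clamp does not slip
- eye_height (a point): mark fixed in the case under the lip, at the eye's height (32 mm) on its middle line. Eye: flat front bar across, 46 mm wide, 10 mm front to back, 6 thick; behind it a vertical through hole, 34 mm wide and 12 mm long, beginning 5 mm behind the bar's centre line; behind that a flat tongue, 46 x 6 mm, back to the tray. Free space below, down to the cabinet floor
- tray (a joint): how far the tray has slid out towards the robot (along the case's -x), m: 0 = against its rear end, 0.11 = fully out against a rigid stop (meet it slowly); 0 to 0.008 at the start. The tray's front face is 88 mm minus this behind the lip (in front of it when negative). It drags with 5 N plus 25 N per m/s either way and stays where it is left
- rod: loose hooked rod, about 110 g. Origin: middle of the handle, on its axis; x along the rod to the hook end, z up as it lies in the rest. Black handle 150 mm long (x -75 to 75), 14 wide (y), 18 high (z), then an 8 mm round steel shaft on the same axis to x = 140 mm, where a 7 mm round prong turns down. Grip the handle's middle from above, across the rod
- prong_tip (a point): lowest point of the rod's prong (flat end), at (140, 0, -26) mm in the rod's frame
- rest: wooden rest fixed to the table. Origin: on the table under its middle; x along the lying rod to its hook end, z up. Two 10 mm thick cradles at x = -55 and 55 mm, each with a 20 mm wide notch open upward: floor 46 mm above the table (rod axis then at 55), straight cheeks to 56, flared lips to 69 mm. The rod lies in both, prong down, its middle over the rest's middle
- weight_brass: loose 250 g brass knob weight, 34 mm diameter, 58 mm tall, standing in front of the cabinet to the left of the tray's path; origin at the centre of its underside. Leave it alone
- weight_steel: loose 400 g steel knob weight, 40 mm diameter, 68 mm tall, standing in front of the cabinet to the right of the tray's path; origin at the centre of its underside. Leave it alone
- weight_roof: loose 120 g brass knob weight, 28 mm diameter, 51 mm tall, standing on the cabinet's roof; origin at the centre of its underside. Leave it alone
- canister: loose open steel canister, 80 mm diameter, 140 mm tall; origin at the centre of its underside. Leave it alone
- filler_ring: loose teal ring lying flat, 90 mm outside, 66 mm inside, 18 mm tall; origin at the centre of its underside. Leave it alone
- pan: loose shallow brass scale pan, 100 mm diameter, 16 mm tall; origin at the centre of its underside. Leave it alone
Not all that is in view belongs to the job. There is more than one size of the rod; the job needs the largest.

How it is judged:
By the outcome, as a careful person would: the job done as asked, in the order asked, and still so for the second after the job is handed in, with the robot touching nothing.
It also fails if it takes over 72 s, if anything falls off the work surface, if the arm or the gripper's body presses on something with over 40 N, if the wrist force passes 120 N, or if a joint passes its speed limit or range.

## Working session

There is one attempt and no reset: what is moved stays moved. The work goes in short steps, Python scripts to look and compute and a tool call to move; the robot and the scene stay as the last step left them, time stands still between calls to the robot, and variables do not carry over. Pictures are saved under pics/ and viewed, at most 10 in all, crops included, and the job is handed in when it is done.

Besides the shell and the picture viewer there is one more tool, called after "Call:" in YAML: its name, and indented under it one key for each argument. send_rows: Moves the arm, as the interface text tells. Shifts and turns lie within -1 to 1; 1 stands for 0.25 m of shift or 180 degrees of turn. Its arguments: {"type":"object","properties":{"motion":{"type":"array"},"newtons":{"type":"number"}},"required":["motion"]}

```bash
mkdir -p pics; ls; python3 - <<'E'
from cell import env
import cv2,numpy as np
s=env.read_state();print({k:np.round(v,3).tolist() for k,v in s.items()})
for n in ["top","side"]:
    c=env.camera(n);cv2.imwrite(f"pics/{n}0.png",c["pixels"][:,:,::-1]);print(n,c["intrinsics"],np.round(c["extrinsics"],4).tolist(),[k for k in c])
c=env.camera("wrist");print(c["intrinsics"],np.round(c["hand_eye"],4).tolist());cv2.imwrite("pics/w0.png",c["pixels"][:,:,::-1])
E
```

```text
pics
{'time': 0.0, 'joint_pos': [-75.795, 22.016, 0.94, 78.563, -0.362, 79.538, -2.663], 'dq': [0.018, -0.022, 0.01, -0.009, -0.02, -0.067, -0.038], 'effort': [0.0, -62.76, 0.845, -37.184, 0.017, 0.014, 0.0], 'eef_pos': [0.191, 0.595, 0.202], 'tcp_rot': [[-0.952, 0.306, -0.001], [0.306, 0.952, -0.002], [-0.0, -0.002, -1.0]], 'contact_force': [-0.299, -0.095, -0.997], 'ft_torque': [-0.05, 0.04, -0.001], 'grip_force': 0.0, 'width': 0.999}
top [[446.94643834   0.         281.2918475 ]
 [  0.         446.94643834 209.00946268]
 [  0.           0.           1.        ]] [[0.011, 0.9821, -0.1883, 0.3306], [-0.9996, 0.0056, -0.0292, 0.0112], [-0.0276, 0.1885, 0.9817, 1.2725], [0.0, 0.0, 0.0, 1.0]] ['pixels', 'intrinsics', 'extrinsics']
side [[464.79997393   0.         273.21903468]
 [  0.         464.79997393 205.09531925]
 [  0.           0.           1.        ]] [[0.6899, 0.5072, -0.5165, -0.152], [-0.7238, 0.4684, -0.5067, -0.6493], [-0.015, 0.7234, 0.6902, 1.0503], [0.0, 0.0, 0.0, 1.0]] ['pixels', 'intrinsics', 'extrinsics']
[[341.66047528   0.         281.27347627]
 [  0.         341.66047528 206.16382887]
 [  0.           0.           1.        ]] [[-0.0012, 0.964, 0.2658, 0.0679], [1.0, 0.0011, 0.0004, -0.0003], [0.0001, 0.2658, -0.964, -0.1699], [0.0, 0.0, 0.0, 1.0]]
```

View pics/top0.png

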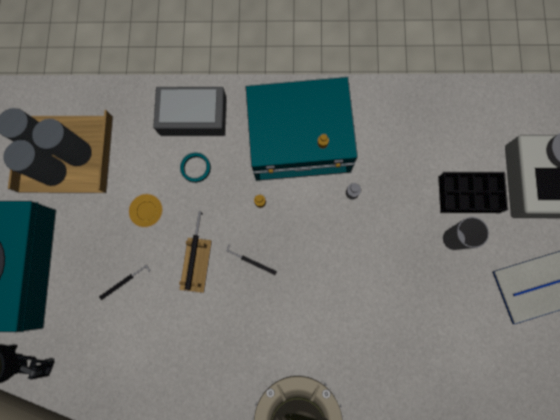

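View pics/side0.png

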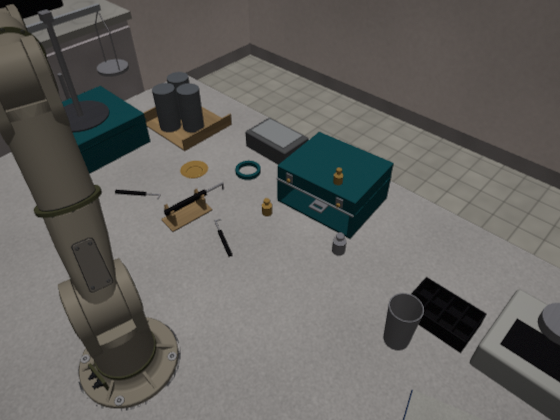

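The top view shows the rod-like candidates: rod in the wooden rest at (195,255), loose rod at (120,285), loose rod at (253,260). By the description I choose the one in the rest, which is also the longest. The cabinet's front lip runs (250,165)–(355,160), with the brass weight at (260,201), the steel weight at (354,190) and the roof weight at (323,141). Next is one close crop to check the choice.

```bash
cat > h.py <<'E'
import cv2,numpy as np
from cell import env
def ray(c,uv,E=None):
    E=c["extrinsics"] if E is None else E
    K=c["intrinsics"];d=np.linalg.inv(K)@[uv[0],uv[1],1];d=np.array([d[0],-d[1],-d[2]])
    return E[:3,3],E[:3,:3]@d
def hit(c,uv,z,E=None):
    o,d=ray(c,uv,E);return o+d*(z-o[2])/d[2]
def proj(c,p,E=None):
    E=c["extrinsics"] if E is None else E
    q=E[:3,:3].T@(np.array(p)-E[:3,3]);q=np.array([q[0],-q[1],-q[2]]);u=c["intrinsics"]@q;return u[:2]/u[2]
def wristE(c,s):
    T=np.eye(4);T[:3,:3]=s["tcp_rot"];T[:3,3]=s["eef_pos"];return T@c["hand_eye"]
E
python3 - <<'E'
from h import *
a=cv2.imread("pics/top0.png")
l=cv2.resize(a[200:300,170:290],None,fx=3.3,fy=3.3,interpolation=cv2.INTER_CUBIC)
r=cv2.resize(a[70:215,240:365],None,fx=3.1,fy=3.1,interpolation=cv2.INTER_CUBIC)
o=np.zeros((460,l.shape[1]+r.shape[1],3),np.uint8);o[:l.shape[0],:l.shape[1]]=l;o[:r.shape[0],l.shape[1]:]=r
print(o.shape,l.shape);cv2.imwrite("pics/crop1.png",np.clip(o*1.6,0,255).astype(np.uint8))
E
```

```text
(460, 784, 3) (330, 396, 3)
```

View pics/crop1.png

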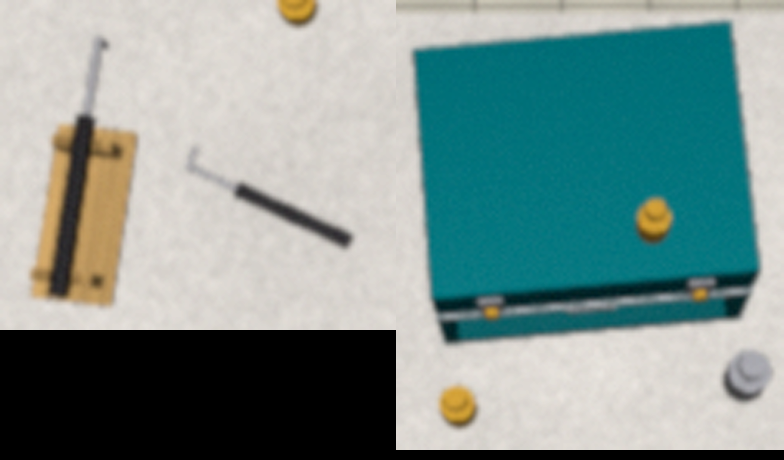

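The crop confirms it: the rested rod (handle from (196,235) to (188,289)) is clearly the largest, with its hook at (200,212). The roof corners are visible in the right half.

```bash
python3 - <<'E'
from h import *
c=env.camera("top");a=c["pixels"];hsv=cv2.cvtColor(a,cv2.COLOR_RGB2HSV)
# roof
m=cv2.inRange(hsv,(80,120,40),(100,255,255));
n,lab,st,ce=cv2.connectedComponentsWithStats(m[70:200,235:370])
i=1+np.argmax(st[1:,4]);cn=cv2.findContours((lab==i).astype(np.uint8),0,2)[0][0]+[235,70]
q=cv2.approxPolyDP(cv2.convexHull(cn),4,True)[:,0];print(q.tolist())
for p in [(415,50),(730,23),(757,272),(435,300)]:
    u=((p[0]-396)/3.1+240,(p[1])/3.1+70);print("roof",np.round(u,1),np.round(hit(c,u,.15),4))
for p in [(437,319),(755,288)]:
    u=((p[0]-396)/3.1+240,(p[1])/3.1+70);print("line",np.round(u,1),np.round(hit(c,u,.095),4))
# handle
d=(a.max(2)<50).astype(np.uint8); sub=d[228:298,180:212]
n,lab,st,ce=cv2.connectedComponentsWithStats(sub);print(st.tolist())
i=1+np.argmax(st[1:,4]);cn=cv2.findContours((lab==i).astype(np.uint8),0,1)[0][0]+[180,228]
r=cv2.minAreaRect(cn);print(r);b=cv2.boxPoints(r);b=b[np.argsort(b[:,1])]
for u in [b[:2].mean(0),b[2:].mean(0),(170+100/3.3,200+42/3.3)]:print(np.round(u,1),np.round(hit(c,u,.06),4))
# weights
for nm,u,z in [("brass",(260,201),.045),("steel",(354,190),.05)]:print(nm,hit(c,u,z))
cs=env.camera("side");s=cs["pixels"][130:235,270:400];cv2.imwrite("pics/side_case.png",np.clip(cv2.resize(s[:,:,::-1],None,fx=5.5,fy=5.5,interpolation=cv2.INTER_CUBIC)*1.5,0,255).astype(np.uint8))
E
```

```text
[[347, 78], [355, 158], [252, 166], [246, 87]]
roof [246.1  86.1] [0.8841 0.1435 0.15  ]
roof [347.7  77.4] [ 0.9086 -0.131   0.15  ]
roof [356.5 157.7] [ 0.6829 -0.1497  0.15  ]
roof [252.6 166.8] [0.6577 0.1207 0.15  ]
line [253.2 172.9] [0.6564 0.1239 0.095 ]
line [355.8 162.9] [ 0.6855 -0.1556  0.095 ]
[[0, 0, 32, 70, 1982], [5, 7, 13, 54, 258]]
((191.42910766601562, 261.63934326171875), (6.081958293914795, 53.748695373535156), 8.53076457977295)
[195.4 235.1] [0.4889 0.2825 0.06  ]
[187.4 288.2] [0.3449 0.2972 0.06  ]
[200.3 212.7] [0.5514 0.2718 0.06  ]
brass [0.58860231 0.10778454 0.045     ]
steel [ 0.62033403 -0.15529964  0.05      ]
```

View pics/side_case.png

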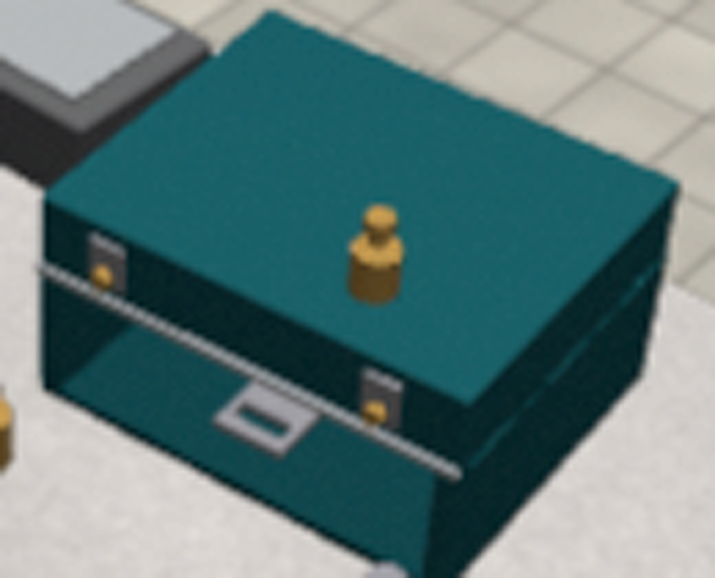

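The side crop shows the roof weight, the lip rail from (40,268) to (460,475), and the eye plate with its slot at crop (265,420). I'll use that only as a prior and confirm it by feel. Moving over the rod now.

Call:
send_rows:
  motion:
    - {"fingers": -0.4,"offset": [0.45,-0.6,0.0],"turn": 0.066}
    - {"fingers": -0.4,"offset": [0.45,-0.6,0.0],"turn": 0.066}
    - {"fingers": -0.4,"offset": [0.8,-1.0,0.0],"turn": 0.066}
    - {"fingers": -0.4,"offset": [0.8,-1.0,0.0],"turn": 0.066}
    - {"fingers": -0.4,"offset": [0.8,-1.0,0.0],"turn": 0.066}
    - {"fingers": -0.4,"offset": [0.8,-1.0,0.0],"turn": 0.066}
    - {"fingers": -0.4,"offset": [0.8,-1.0,0.0],"turn": 0.066}
    - {"fingers": -0.4,"offset": [0.8,-1.0,0.0],"turn": 0.066}

```text
time: 0.92
eef_pos: [0.3938, 0.341, 0.2036]
tcp_rot: [[-0.994, 0.107, 0.001], [0.107, 0.994, -0.001], [-0.001, -0.0, -1.0]]
contact_force: [0.0, -0.5, 0.6]
width: 0.697
grip_force: 0.0
```

```bash
python3 - <<'E'
from h import *
c=env.camera("side");K=[(215,420),(280,455),(264,420),(240,408),(290,432)]
for p in K:
    u=(270+p[0]/5.5,130+p[1]/5.5);P=hit(c,u,.035)
    o=np.array([.6688,-.0147]);ex=np.array([.9957,.0924]);d=P[:2]-o;print(p,np.round(P,4),"case",np.round([d@ex,d@[-ex[1],ex[0]]],4))
for p in [(40,268),(460,475)]:
    u=(270+p[0]/5.5,130+p[1]/5.5);print("rail",np.round(hit(c,u,.095),4))
for p in [(45,195),(470,402),(678,188),(270,12)]:
    u=(270+p[0]/5.5,130+p[1]/5.5);print("roof",np.round(hit(c,u,.15),4))
E
```

```text
(215, 420) [0.6803 0.009  0.035 ] case [0.0136 0.0226]
(280, 455) [ 0.6834 -0.0364  0.035 ] case [ 0.0125 -0.0229]
(264, 420) [ 0.6993 -0.0115  0.035 ] case [0.0307 0.0003]
(240, 408) [0.6976 0.005  0.035 ] case [0.0305 0.0169]
(290, 432) [ 0.7017 -0.0287  0.035 ] case [ 0.0315 -0.017 ]
rail [0.6591 0.126  0.095 ]
rail [ 0.6866 -0.1515  0.095 ]
roof [0.6602 0.1225 0.15  ]
roof [ 0.6843 -0.1524  0.15  ]
roof [ 0.9038 -0.1337  0.15  ]
roof [0.8821 0.1429 0.15  ]
```

Call:
send_rows:
  motion:
    - {"fingers": -0.4,"offset": [0.1,-0.21,-0.1],"turn": 0}
    - {"fingers": -0.4,"offset": [0.1,-0.21,-0.2],"turn": 0}
    - {"fingers": -0.4,"offset": [0.1,-0.21,-0.2],"turn": 0}
    - {"fingers": -0.4,"offset": [0.1,-0.21,-0.2],"turn": 0}
    - {"fingers": -0.4,"offset": [0.1,-0.21,-0.2],"turn": 0}

```text
time: 1.38
eef_pos: [0.4157, 0.2935, 0.1536]
tcp_rot: [[-0.995, 0.103, -0.0], [0.103, 0.995, 0.0], [0.0, 0.0, -1.0]]
contact_force: [-0.1, -0.5, 0.8]
width: 0.702
grip_force: 0.0
```

```bash
python3 - <<'E'
from h import *
s=env.read_state();c=env.camera("wrist");E=wristE(c,s);a=c["pixels"];cv2.imwrite("pics/w1.png",a[:,:,::-1])
print(np.round(s["eef_pos"],4))
for x in (-.075,0,.075,.14):
    t=np.radians(-5.8);p=[.4169+x*np.cos(t),.2899+x*np.sin(t),.055];print(x,np.round(proj(c,p,E),1))
E
```

```text
[0.4157 0.2935 0.1536]
-0.075 [276.6 104.5]
0 [277.2 200.9]
0.075 [277.7 284.3]
0.14 [278.1 348.1]
```

View pics/w1.png

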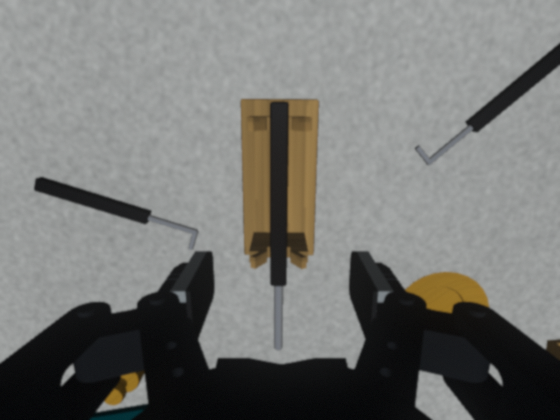

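The wrist view shows the rested rod's handle from (279,102) to (278,285), lying within 2 px of the prediction. The fingers at (190,300) and (370,300) straddle it.

```bash
python3 - <<'E'
from h import *
s=env.read_state();c=env.camera("wrist");E=wristE(c,s);a=c["pixels"]
m=(a.max(2)<45).astype(np.uint8)[95:300,262:296]
P=[]
for r in (12,30,100,120,170,185):
    x=np.where(m[r])[0];u=(262+x.min()+len(x)/2-.5 if len(x) else 0,95+r);P.append(hit(c,u,.064));print(u,x.min(),x.max(),np.round(P[-1],4))
P=np.array(P);v=np.polyfit(P[:,0],P[:,1],1);print("yaw",np.degrees(np.arctan(v[0])), "y at x=.417",np.polyval(v,.417))
for u in [(279,102),(278,285)]:print(np.round(hit(c,u,.064),4))
E
```

```text
Traceback (most recent call last):
  File "h.py", line 8, in hit
    o,d=ray(c,uv,E);return o+d*(z-o[2])/d[2]
        ~~~^^^^^^^^
  File "h.py", line 4, in ray
    E=c["extrinsics"] if E is None else E
      ~^^^^^^^^^^^^^^
KeyError: 'extrinsics'
```

```bash
cat > rod.py <<'E'
from h import *
s=env.read_state();c=env.camera("wrist");E=wristE(c,s);a=c["pixels"]
m=(a.max(2)<45).astype(np.uint8)[95:300,262:296]
P=[]
for r in (12,30,60,80,100,120):
    x=np.where(m[r])[0];u=((262+x.min()+262+x.max())/2,95+r);P.append(hit(c,u,.064,E));print(u,x.min(),x.max(),np.round(P[-1],4))
P=np.array(P);v=np.polyfit(P[:,0],P[:,1],1);print("yaw",np.degrees(np.arctan(v[0])), "y at x=.417",np.polyval(v,.417))
for u in [(279,102),(278,285)]:print(np.round(hit(c,u,.064,E),4))
E
python3 rod.py
```

```text
(np.float64(277.5), 107) 8 23 [0.3447 0.2989 0.064 ]
(np.float64(277.5), 125) 8 23 [0.3574 0.2976 0.064 ]
(np.float64(277.5), 155) 8 23 [0.3794 0.2952 0.064 ]
(np.float64(277.0), 175) 8 22 [0.3947 0.2932 0.064 ]
(np.float64(277.0), 195) 8 22 [0.4104 0.2916 0.064 ]
(np.float64(277.0), 215) 8 22 [0.4267 0.2898 0.064 ]
yaw -6.38094314084691 y at x=.417 0.29086506050116157
[0.3413 0.3004 0.064 ]
[0.4882 0.2841 0.064 ]
```

Call:
send_rows:
  motion:
    - {"fingers": -0.4,"offset": [0,-0.006,-0.12],"turn": -0.002}
    - {"fingers": -0.4,"offset": [0,-0.006,-0.25],"turn": -0.002}
    - {"fingers": -0.4,"offset": [0,-0.006,-0.36],"turn": -0.002}
    - {"fingers": -0.4,"offset": [0,-0.006,-0.42],"turn": -0.002}
    - {"fingers": -0.4,"offset": [0,-0.006,-0.46],"turn": -0.002}
    - {"fingers": -0.4,"offset": [0,-0.006,-0.46],"turn": -0.002}
    - {"fingers": 0.4,"offset": [0,-0.006,-0.46],"turn": -0.002}
    - {"fingers": 0.6,"offset": [0,-0.006,-0.46],"turn": -0.002}
  newtons: 60

```text
time: 2.2
eef_pos: [0.417, 0.2921, 0.0398]
tcp_rot: [[-0.994, 0.109, 0.002], [0.109, 0.994, 0.002], [-0.002, 0.002, -1.0]]
contact_force: [0.2, -0.1, 0.4]
width: 0.426
grip_force: 0.0
```

Call:
send_rows:
  motion:
    - {"fingers": 0.8,"offset": [0,0,0],"turn": 0}
    - {"fingers": 1,"offset": [0,0,0],"turn": 0}
    - {"fingers": 1,"offset": [0,0,0],"turn": 0}
    - {"fingers": 1,"offset": [0,0,0],"turn": 0}
    - {"fingers": 1,"offset": [0,0,0],"turn": 0}

```text
time: 2.62
eef_pos: [0.4162, 0.2911, 0.0385]
tcp_rot: [[-0.994, 0.11, 0.0], [0.11, 0.994, 0.0], [-0.0, 0.0, -1.0]]
contact_force: [0.4, -1.2, 0.5]
width: 0.001
grip_force: 0.0
```

```bash
python3 - <<'E'
from h import *
s=env.read_state();print(s["width"],s["grip_force"],s["eef_pos"])
c=env.camera("wrist")["pixels"];b=env.camera("side")["pixels"][150:260,130:280]
o=np.vstack([cv2.resize(c,(400,300)),cv2.resize(b,(400,293))])
cv2.imwrite("pics/w2.png",np.clip(o[:,:,::-1]*1.5,0,255).astype(np.uint8))
E
```

```text
0.0010590122872482601 0.0 [0.41620204 0.29113922 0.03853988]
```

View pics/w2.png

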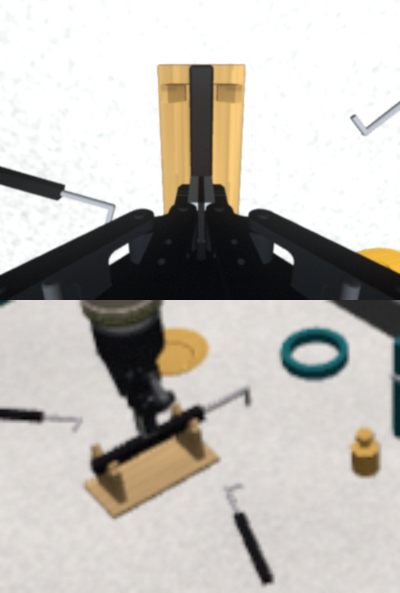

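The wrist half shows the handle still in the rest, running into the fingers at about (200,180). The side half shows the rod unmoved. The opening reads shut, which doesn't fit with the pads being on a 14 mm handle, so I'll zoom in.

```bash
python3 - <<'E'
from h import *
s=env.read_state()
cw=env.camera("wrist");E=wristE(cw,s);c=cw["pixels"][200:400,220:345];b=env.camera("side")["pixels"][200-20:235,155:235]
for z in (0,-.019,-.04):
    p=np.array(s["eef_pos"])+[0,0,-z];print("wrist",z,np.round(proj(cw,p,E)))
o=np.hstack([cv2.resize(c,(370,590),interpolation=2),cv2.resize(b,(420,590*1),interpolation=2)[:590]])
print(o.shape)
cv2.imwrite("pics/w3.png",np.clip(o[:,:,::-1]*3.0,0,255).astype(np.uint8))
E
```

```text
wrist 0 [282. 244.]
wrist -0.019 [282. 259.]
wrist -0.04 [282. 280.]
(590, 790, 3)
```

View pics/w3.png

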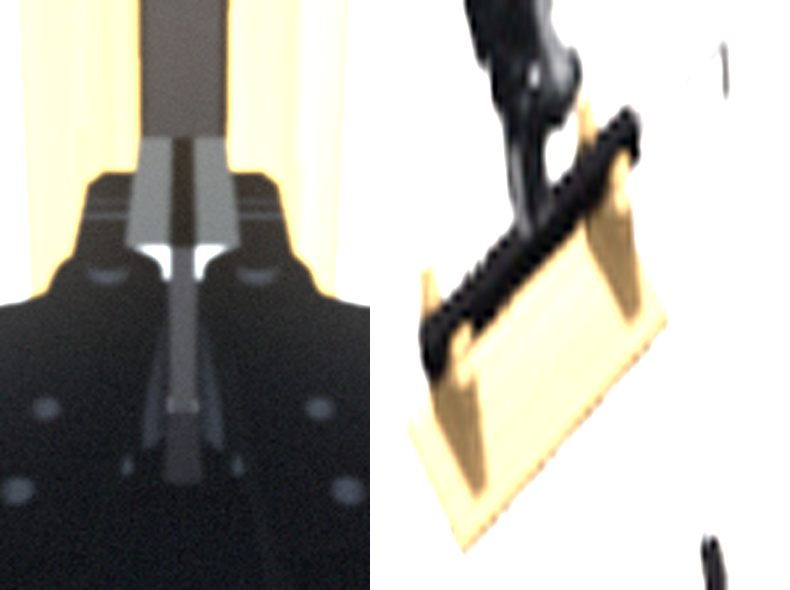

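```bash
python3 - <<'E'
from h import *
s=env.read_state();c=env.camera("side");e=s["eef_pos"];print(e)
for n,p in dict(tcp=e,grasp=e+[0,0,.019],up27=e+[0,0,.027],handle_mid_top=[.4155,.2915,.064],hend0=[.3413,.3,.055],hend1=[.49,.2835,.055]).items():
    u=proj(c,p);print(n,np.round(u,1),"in crop",np.round([370+(u[0]-155)*420/80,(u[1]-180)*590/55]))
print(s["joint_pos"],s["effort"],s["ft_torque"])
E
```

```text
[0.41604067 0.2910332  0.0382696 ]
tcp [186.7 206.2] in crop [536. 281.]
grasp [185.8 201.8] in crop [532. 234.]
up27 [185.4 200. ] in crop [530. 214.]
handle_mid_top [185.3 200.3] in crop [529. 218.]
hend0 [164.8 213.3] in crop [422. 357.]
hend1 [205.5 191.8] in crop [635. 127.]
[-48.04478504  16.35112809  10.9972575  108.91814858  -3.75433226
  55.0825142   48.38521862] [ 3.42706619e-03 -4.92472959e+01  2.38146834e+00 -3.09735167e+01
  1.46969216e-02  3.46664470e-03 -2.17504221e-04] [ 0.03716638 -0.00520749 -0.00731625]
```

Call:
send_rows:
  motion:
    - {"fingers": 1,"offset": [0,0,0.012],"turn": 0}
    - {"fingers": 1,"offset": [0,0,0.024],"turn": 0}
    - {"fingers": 1,"offset": [0,0,0.036],"turn": 0}
    - {"fingers": 1,"offset": [0,0,0.048],"turn": 0}
    - {"fingers": 1,"offset": [0,0,0.048],"turn": 0}
    - {"fingers": 1,"offset": [0,0,0.048],"turn": 0}
    - {"fingers": 1,"offset": [0,0,0.048],"turn": 0}

```text
time: 3.45
eef_pos: [0.4161, 0.291, 0.0503]
tcp_rot: [[-0.994, 0.109, -0.0], [0.109, 0.994, -0.0], [0.0, -0.0, -1.0]]
contact_force: [-0.6, 0.7, 0.3]
width: -0.004
grip_force: 0.0
```

```bash
python3 - <<'E'
from h import *
s=env.read_state();print(s["width"],s["grip_force"],s["eef_pos"],s["contact_force"])
old=cv2.imread("pics/side0.png");c=env.camera("side");new=c["pixels"][:,:,::-1]
for nm,im in(("old",old),("new",new)):
    g=im[175:230,155:235].max(2)
    # handle lower edge & upper near both ends, shaft hook
    for u in (168,172,200,203):
        col=im[175:235,u].max(1).astype(int);w=np.where(col<50)[0]+175;print(nm,u,w.min() if len(w) else 0,w.max() if len(w) else 0,len(w))
E
```

```text
-0.004242060976139952 0.0 [0.41605494 0.29104508 0.05028081] [-0.56963273  0.72489572  0.30517401]
old 168 208 217 10
old 172 207 220 6
old 200 192 202 10
old 203 190 203 5
new 168 208 215 8
new 172 175 219 8
new 200 192 202 9
new 203 190 193 4
```

Call:
send_rows:
  motion:
    - {"fingers": 1,"offset": [0,0,0.14],"turn": 0}
    - {"fingers": 1,"offset": [0,0,0.28],"turn": 0}
    - {"fingers": 1,"offset": [0,0,0.3],"turn": 0}
    - {"fingers": 1,"offset": [0,0,0.3],"turn": 0}
    - {"fingers": 1,"offset": [0,0,0.3],"turn": 0}
    - {"fingers": 1,"offset": [0,0,0.3],"turn": 0}

```text
time: 4.0
eef_pos: [0.4153, 0.2905, 0.1239]
tcp_rot: [[-0.994, 0.109, -0.002], [0.109, 0.994, -0.001], [0.002, -0.002, -1.0]]
contact_force: [0.4, -0.2, 0.5]
width: -0.003
grip_force: 0.0
```

```bash
python3 - <<'E'
from h import *
s=env.read_state();e=s["eef_pos"];print(s["width"],e)
c=env.camera("side");a=c["pixels"].max(2);old=cv2.imread("pics/side0.png").max(2)
d=cv2.absdiff(a,old)[100:230,150:230]
ys,xs=np.where(d>40)
for r in range(150,200,2):
    x=np.where(d[r-100]>40)[0]+150
    print(r,(x.min(),x.max()) if len(x) else None,end=' ')
print("\nside tcp",proj(c,e),"tcp+27",proj(c,e+[0,0,.027]))
cw=env.camera("wrist");w=cw["pixels"].max(2);E=wristE(cw,s);R=np.array(s["tcp_rot"])
for t in ([0,0,0],[.011,0,0],[.011,0,-.027]):print("wrist",t,proj(cw,e+R@t,E))
for r in range(200,300,4):print(r,w[r,262:302:2].tolist())
E
```

```text
-0.0033375267152680353 [0.41530488 0.29048821 0.12385033]
150 (np.int64(163), np.int64(183)) 152 (np.int64(164), np.int64(185)) 154 (np.int64(165), np.int64(185)) 156 (np.int64(166), np.int64(185)) 158 (np.int64(167), np.int64(185)) 160 (np.int64(168), np.int64(186)) 162 (np.int64(169), np.int64(190)) 164 (np.int64(171), np.int64(191)) 166 (np.int64(173), np.int64(190)) 168 (np.int64(173), np.int64(188)) 170 (np.int64(176), np.int64(186)) 172 (np.int64(176), np.int64(184)) 174 (np.int64(176), np.int64(184)) 176 (np.int64(176), np.int64(184)) 178 (np.int64(177), np.int64(184)) 180 (np.int64(179), np.int64(181)) 182 None 184 None 186 None 188 None 190 None 192 None 194 None 196 None 198 None 
side tcp [182.53619254 186.0496446 ] tcp+27 [181.18455223 179.26310959]
wrist [0, 0, 0] [281.69225244 244.4106006 ]
wrist [0.011, 0, 0] [281.67462548 224.78839411]
wrist [0.011, 0, -0.027] [281.74167289 243.99579679]
200 [141, 136, 142, 146, 137, 108, 46, 37, 36, 37, 36, 37, 37, 36, 36, 65, 143, 158, 153, 150]
204 [140, 136, 142, 146, 137, 110, 46, 36, 36, 36, 37, 36, 36, 36, 34, 64, 144, 158, 154
[... 1363 characters left out ...]
7, 38, 21]
268 [28, 39, 46, 46, 47, 46, 46, 41, 23, 19, 19, 20, 37, 46, 46, 45, 45, 46, 41, 28]
272 [30, 43, 47, 46, 46, 45, 46, 40, 22, 17, 18, 19, 33, 45, 45, 45, 46, 45, 44, 33]
276 [26, 43, 46, 46, 46, 45, 45, 38, 22, 16, 17, 19, 34, 44, 45, 46, 47, 47, 44, 31]
280 [31, 44, 45, 46, 45, 45, 45, 37, 19, 17, 16, 19, 32, 45, 44, 45, 45, 45, 45, 36]
284 [22, 29, 52, 83, 110, 122, 123, 100, 38, 29, 27, 30, 81, 123, 123, 113, 87, 54, 32, 24]
288 [18, 18, 18, 18, 19, 45, 108, 118, 46, 33, 33, 37, 98, 124, 58, 22, 16, 16, 15, 17]
292 [24, 18, 17, 17, 14, 16, 45, 97, 45, 32, 32, 37, 85, 67, 17, 16, 16, 15, 17, 24]
296 [18, 16, 18, 14, 15, 16, 15, 23, 32, 33, 33, 31, 26, 17, 15, 15, 14, 15, 16, 16]
```

The images show the fingertips ending about 25 mm above the reported TCP: wrist tip edge at row 246, side tip at row 181 against 186 predicted. So the fingers shut just above the handle. I'll descend about 22 mm further, watching the force.

Call:
send_rows:
  motion:
    - {"fingers": -0.4,"offset": [0.0,0.002,0.0],"turn": 0}
    - {"fingers": -0.4,"offset": [0.0,0.002,0.0],"turn": 0}
    - {"fingers": -0.4,"offset": [0,0.002,0],"turn": 0}
    - {"fingers": -0.4,"offset": [0,0.002,-0.12],"turn": 0}
    - {"fingers": -0.4,"offset": [0,0.002,-0.24],"turn": 0}
    - {"fingers": -0.4,"offset": [0,0.002,-0.34],"turn": 0}
    - {"fingers": -0.4,"offset": [0,0.002,-0.36],"turn": 0}
    - {"fingers": -0.4,"offset": [0,0.002,-0.38],"turn": 0}

```text
time: 4.77
eef_pos: [0.4154, 0.291, 0.0294]
tcp_rot: [[-0.994, 0.11, -0.002], [0.11, 0.994, -0.002], [0.002, -0.002, -1.0]]
contact_force: [-0.4, 0.9, 0.4]
width: 0.701
grip_force: 0.0
```

Call:
send_rows:
  motion:
    - {"fingers": -0.4,"offset": [0.0,0,-0.015],"turn": 0}
    - {"fingers": -0.4,"offset": [0.0,0,-0.03],"turn": 0}
    - {"fingers": -0.4,"offset": [0,0,-0.045],"turn": 0}
    - {"fingers": -0.4,"offset": [0,0,-0.045],"turn": 0}
    - {"fingers": -0.4,"offset": [0,0,-0.045],"turn": 0}

```text
time: 5.18
eef_pos: [0.4164, 0.2918, 0.0195]
tcp_rot: [[-0.994, 0.11, 0.001], [0.11, 0.994, 0.0], [-0.0, 0.001, -1.0]]
contact_force: [0.3, 0.0, -0.8]
width: 0.701
grip_force: 0.0
```

Call:
send_rows:
  motion:
    - {"fingers": 0.2,"offset": [0.0,0,-0.004],"turn": 0}
    - {"fingers": 0.4,"offset": [0.0,0,-0.01],"turn": 0}
    - {"fingers": 0.6,"offset": [0,0,-0.01],"turn": 0}
    - {"fingers": 1,"offset": [0,0,-0.01],"turn": 0}
    - {"fingers": 1,"offset": [0,0,-0.01],"turn": 0}
    - {"fingers": 1,"offset": [0,0,-0.01],"turn": 0}
    - {"fingers": 1,"offset": [0,0,-0.01],"turn": 0}
  newtons: 60

```text
time: 5.77
eef_pos: [0.4162, 0.2917, 0.0167]
tcp_rot: [[-0.994, 0.109, 0.0], [0.109, 0.994, 0.0], [-0.0, 0.0, -1.0]]
contact_force: [-1.1, -0.5, 2.6]
width: 0.153
grip_force: 60.1
```

Gripped: opening 0.153 is about 13 mm, at 60 N. The rod axis is therefore at TCP z + 0.038. Lifting and carrying it to the front of the cabinet.

Call:
send_rows:
  motion:
    - {"fingers": 1,"offset": [0,0,0.06],"turn": 0}
    - {"fingers": 1,"offset": [0,0,0.16],"turn": 0}
    - {"fingers": 1,"offset": [0,0,0.28],"turn": 0}
    - {"fingers": 1,"offset": [0.02,-0.08,0.33],"turn": 0.01}
    - {"fingers": 1,"offset": [0.06,-0.2,0.33],"turn": 0.025}
    - {"fingers": 1,"offset": [0.1,-0.33,0.33],"turn": 0.04}
    - {"fingers": 1,"offset": [0.14,-0.46,0.33],"turn": 0.05}
    - {"fingers": 1,"offset": [0.18,-0.59,0.33],"turn": 0.064}

```text
time: 6.43
eef_pos: [0.461, 0.1425, 0.0989]
tcp_rot: [[-0.996, -0.093, -0.0], [-0.093, 0.996, -0.0], [0.0, -0.0, -1.0]]
contact_force: [-0.4, 0.6, -1.5]
width: 0.148
grip_force: 59.8
```

Call:
send_rows:
  motion:
    - {"fingers": 1,"offset": [0.04,-0.2,0],"turn": 0}
    - {"fingers": 1,"offset": [0.08,-0.4,0],"turn": 0}
    - {"fingers": 1,"offset": [0.1,-0.56,0],"turn": 0}
    - {"fingers": 1,"offset": [0.12,-0.66,0],"turn": 0}
    - {"fingers": 1,"offset": [0.13,-0.7,0],"turn": 0}
    - {"fingers": 1,"offset": [0.13,-0.7,0],"turn": 0}
    - {"fingers": 1,"offset": [0.13,-0.7,0],"turn": 0}
    - {"fingers": 1,"offset": [0.13,-0.7,0],"turn": 0}

```text
time: 7.1
eef_pos: [0.4932, -0.03, 0.0987]
tcp_rot: [[-0.996, -0.092, -0.001], [-0.092, 0.996, 0.0], [0.001, 0.0, -1.0]]
contact_force: [-1.2, -0.2, -1.6]
width: 0.148
grip_force: 59.7
```

```bash
python3 - <<'E'
from h import *
s=env.read_state();e=s["eef_pos"];R=np.array(s["tcp_rot"]);print(np.round(e,4),np.round(R,3).tolist(),s["contact_force"],s["width"])
x=-R[:,0];print("yaw",np.degrees(np.arctan2(x[1],x[0])))
pr=e+x*.139+[0,0,.0123];print("prong tip",pr)
c=env.camera("side");u=proj(c,pr);print("side tip px",u)
a=c["pixels"];t=proj(c,e);print("tcp px",t)
x0,y0=int(u[0])-60,int(u[1])-40
im=a[y0-20:y0+95,x0:x0+150][:,:,::-1]
cv2.imwrite("pics/s4.png",np.clip(cv2.resize(im,None,fx=5,fy=5,interpolation=2)*1.8,0,255).astype(np.uint8));print(x0,y0-20)
E
```

```text
[ 0.4932 -0.03    0.0987] [[-0.996, -0.092, -0.001], [-0.092, 0.996, 0.0], [0.001, 0.0, -1.0]] [-1.23136293 -0.2055146  -1.61061222] 0.14785691443984658
yaw 5.28871435173042
prong tip [ 0.63163279 -0.01719127  0.11084407]
side tip px [306.14215314 200.38772809]
tcp px [277.23241735 230.43998397]
246 140
```

View pics/s4.png

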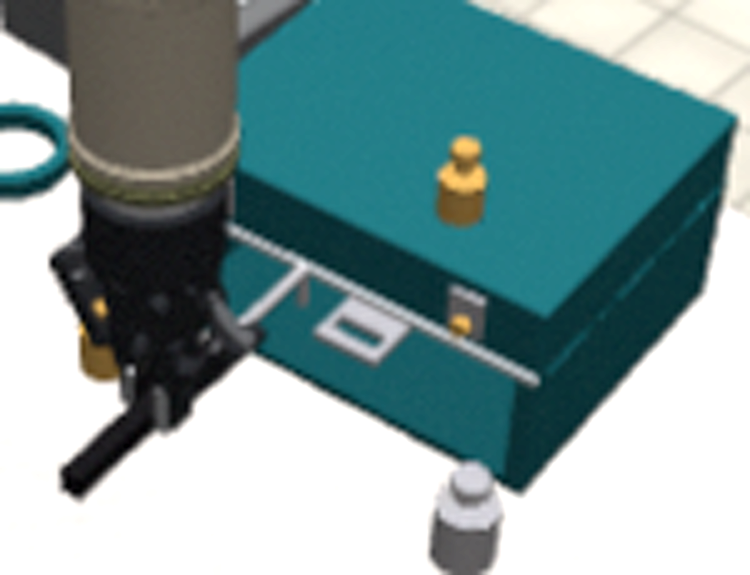

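The side crop shows the prong tip at (303,303), i.e. pixel (306.6,200.6). Prediction was (306.1,200.4), so the rod geometry in the hand is good. The eye is at (360,330), ahead of the prong. Lowering now, then feeling inward.

Call:
send_rows:
  motion:
    - {"fingers": 1,"offset": [0,0,-0.12],"turn": 0}
    - {"fingers": 1,"offset": [0,0,-0.24],"turn": 0}
    - {"fingers": 1,"offset": [0,0,-0.34],"turn": 0}
    - {"fingers": 1,"offset": [0.06,0.005,-0.34],"turn": 0}
    - {"fingers": 1,"offset": [0.12,0.01,-0.34],"turn": 0}
    - {"fingers": 1,"offset": [0.16,0.015,-0.34],"turn": 0}
    - {"fingers": 1,"offset": [0.16,0.015,-0.34],"turn": 0}
    - {"fingers": 1,"offset": [0.16,0.015,-0.34],"turn": 0}

```text
time: 7.82
eef_pos: [0.5334, -0.0259, 0.0137]
tcp_rot: [[-0.996, -0.094, -0.001], [-0.094, 0.996, 0.0], [0.001, 0.0, -1.0]]
contact_force: [-0.8, 0.6, -0.8]
width: 0.147
grip_force: 59.7
```

Call:
send_rows:
  motion:
    - {"fingers": 1,"offset": [0.002,0.0002,0],"turn": 0}
    - {"fingers": 1,"offset": [0.004,0.0004,0],"turn": 0}
    - {"fingers": 1,"offset": [0.006,0.0006,0],"turn": 0}
    - {"fingers": 1,"offset": [0.008,0.0007,0],"turn": 0}
    - {"fingers": 1,"offset": [0.008,0.0007,0],"turn": 0}

```text
time: 8.23
eef_pos: [0.5355, -0.027, 0.0142]
tcp_rot: [[-0.996, -0.091, 0.0], [-0.091, 0.996, 0.0], [-0.0, 0.0, -1.0]]
contact_force: [-0.4, 0.7, -1.7]
width: 0.146
grip_force: 59.7
```

Call:
send_rows:
  motion:
    - {"fingers": 1,"offset": [0.002,0.0002,0],"turn": 0}
    - {"fingers": 1,"offset": [0.004,0.0004,0],"turn": 0}
    - {"fingers": 1,"offset": [0.006,0.0006,0],"turn": 0}
    - {"fingers": 1,"offset": [0.008,0.0007,0],"turn": 0}
    - {"fingers": 1,"offset": [0.008,0.0007,0],"turn": 0}

```text
time: 8.65
eef_pos: [0.5377, -0.0268, 0.014]
tcp_rot: [[-0.996, -0.091, -0.0], [-0.091, 0.996, -0.0], [0.0, -0.0, -1.0]]
contact_force: [-0.1, 0.0, -1.7]
width: 0.145
grip_force: 59.7
```

Call:
send_rows:
  motion:
    - {"fingers": 1,"offset": [0.002,0.0002,0],"turn": 0}
    - {"fingers": 1,"offset": [0.004,0.0004,0],"turn": 0}
    - {"fingers": 1,"offset": [0.006,0.0006,0],"turn": 0}
    - {"fingers": 1,"offset": [0.006,0.0006,0],"turn": 0}

```text
time: 8.98
eef_pos: [0.5392, -0.0266, 0.0141]
tcp_rot: [[-0.996, -0.091, 0.0], [-0.091, 0.996, -0.0], [-0.0, -0.0, -1.0]]
contact_force: [0.6, -0.1, -1.2]
width: 0.149
grip_force: 59.7
```

Call:
send_rows:
  motion:
    - {"fingers": 1,"offset": [0.002,0.0002,0],"turn": 0}
    - {"fingers": 1,"offset": [0.004,0.0004,0],"turn": 0}
    - {"fingers": 1,"offset": [0.006,0.0006,0],"turn": 0}
    - {"fingers": 1,"offset": [0.006,0.0006,0],"turn": 0}

```text
time: 9.32
eef_pos: [0.5407, -0.0265, 0.014]
tcp_rot: [[-0.996, -0.091, 0.0], [-0.091, 0.996, -0.0], [-0.0, -0.0, -1.0]]
contact_force: [-0.6, -0.1, -1.1]
width: 0.152
grip_force: 59.7
```

Call:
send_rows:
  motion:
    - {"fingers": 1,"offset": [0.002,0.0002,0],"turn": 0}
    - {"fingers": 1,"offset": [0.004,0.0004,0],"turn": 0}
    - {"fingers": 1,"offset": [0.006,0.0006,0],"turn": 0}
    - {"fingers": 1,"offset": [0.006,0.0006,0],"turn": 0}

```text
time: 9.65
eef_pos: [0.5412, -0.0265, 0.0137]
tcp_rot: [[-0.996, -0.091, -0.002], [-0.091, 0.996, -0.0], [0.002, 0.0, -1.0]]
contact_force: [-4.5, -0.8, 0.2]
width: 0.148
grip_force: 59.9
```

Contact: −4.5 N at TCP x ≈ 0.541, so the bar is found where the camera suggested. Back off, raise, advance 19.5 mm over the hole, and lower carefully.

Call:
send_rows:
  motion:
    - {"fingers": 1,"offset": [-0.012,-0.001,0],"turn": 0}
    - {"fingers": 1,"offset": [-0.012,-0.001,0.04],"turn": 0}
    - {"fingers": 1,"offset": [-0.012,-0.001,0.076],"turn": 0}
    - {"fingers": 1,"offset": [-0.012,-0.001,0.076],"turn": 0}
    - {"fingers": 1,"offset": [0.03,0.003,0.076],"turn": 0}
    - {"fingers": 1,"offset": [0.073,0.007,0.076],"turn": 0}
    - {"fingers": 1,"offset": [0.073,0.007,0.076],"turn": 0}
    - {"fingers": 1,"offset": [0.073,0.007,0.06],"turn": 0}

```text
time: 10.32
eef_pos: [0.5615, -0.0246, 0.03]
tcp_rot: [[-0.996, -0.092, 0.002], [-0.092, 0.996, -0.0], [-0.002, -0.0, -1.0]]
contact_force: [0.9, -0.3, -1.1]
width: 0.147
grip_force: 59.7
```

Call:
send_rows:
  motion:
    - {"fingers": 1,"offset": [0,0,-0.008],"turn": 0}
    - {"fingers": 1,"offset": [0,0,-0.016],"turn": 0}
    - {"fingers": 1,"offset": [0,0,-0.022],"turn": 0}
    - {"fingers": 1,"offset": [0,0,-0.028],"turn": 0}
    - {"fingers": 1,"offset": [0,0,-0.032],"turn": 0}
    - {"fingers": 1,"offset": [0,0,-0.032],"turn": 0}

```text
time: 10.82
eef_pos: [0.5601, -0.0246, 0.0208]
tcp_rot: [[-0.996, -0.091, -0.0], [-0.091, 0.996, -0.0], [0.0, -0.0, -1.0]]
contact_force: [-0.5, 0.1, -1.5]
width: 0.15
grip_force: 59.7
```

Call:
send_rows:
  motion:
    - {"fingers": 1,"offset": [0,0,-0.006],"turn": 0}
    - {"fingers": 1,"offset": [0,0,-0.012],"turn": 0}
    - {"fingers": 1,"offset": [0,0,-0.016],"turn": 0}
    - {"fingers": 1,"offset": [0,0,-0.016],"turn": 0}

```text
time: 11.15
eef_pos: [0.5602, -0.0246, 0.0168]
tcp_rot: [[-0.996, -0.091, -0.0], [-0.091, 0.996, -0.0], [0.0, -0.0, -1.0]]
contact_force: [-0.1, -0.4, -2.6]
width: 0.152
grip_force: 59.7
```

Call:
send_rows:
  motion:
    - {"fingers": 1,"offset": [0,0,-0.006],"turn": 0}
    - {"fingers": 1,"offset": [0,0,-0.012],"turn": 0}
    - {"fingers": 1,"offset": [0,0,-0.02],"turn": 0}
    - {"fingers": 1,"offset": [0,0,-0.02],"turn": 0}

```text
time: 11.48
eef_pos: [0.56, -0.0246, 0.0115]
tcp_rot: [[-0.996, -0.091, -0.001], [-0.091, 0.996, -0.0], [0.001, -0.0, -1.0]]
contact_force: [0.0, 0.5, -2.0]
width: 0.15
grip_force: 59.7
```

In the hole, tip z ≈ 0.024, no contact. Starting the pull gently along the case's −x.

Call:
send_rows:
  motion:
    - {"fingers": 1,"offset": [-0.003,-0.0003,0],"turn": 0}
    - {"fingers": 1,"offset": [-0.006,-0.0006,0],"turn": 0}
    - {"fingers": 1,"offset": [-0.009,-0.0008,0],"turn": 0}
    - {"fingers": 1,"offset": [-0.012,-0.0011,0],"turn": 0}
    - {"fingers": 1,"offset": [-0.016,-0.0015,0],"turn": 0}
    - {"fingers": 1,"offset": [-0.02,-0.0018,0],"turn": 0}
    - {"fingers": 1,"offset": [-0.024,-0.0022,0],"turn": 0}
    - {"fingers": 1,"offset": [-0.028,-0.0026,0],"turn": 0}

```text
time: 12.15
eef_pos: [0.5545, -0.0252, 0.0125]
tcp_rot: [[-0.996, -0.091, 0.002], [-0.091, 0.996, -0.0], [-0.002, -0.0, -1.0]]
contact_force: [4.8, 0.8, -2.8]
width: 0.146
grip_force: 59.4
```

Call:
send_rows:
  motion:
    - {"fingers": 1,"offset": [-0.006,-0.0006,0],"turn": 0}
    - {"fingers": 1,"offset": [-0.012,-0.0011,0],"turn": 0}
    - {"fingers": 1,"offset": [-0.018,-0.0017,0],"turn": 0}
    - {"fingers": 1,"offset": [-0.024,-0.0022,0],"turn": 0}
    - {"fingers": 1,"offset": [-0.03,-0.0028,0],"turn": 0}
    - {"fingers": 1,"offset": [-0.036,-0.0033,0],"turn": 0}
    - {"fingers": 1,"offset": [-0.042,-0.0039,0],"turn": 0}
    - {"fingers": 1,"offset": [-0.048,-0.0044,0],"turn": 0}

```text
time: 12.82
eef_pos: [0.5426, -0.0263, 0.0125]
tcp_rot: [[-0.996, -0.091, 0.003], [-0.091, 0.996, -0.0], [-0.003, -0.0, -1.0]]
contact_force: [5.9, -0.2, -3.6]
width: 0.149
grip_force: 59.4
```

Call:
send_rows:
  motion:
    - {"fingers": 1,"offset": [-0.01,-0.0009,0],"turn": 0}
    - {"fingers": 1,"offset": [-0.02,-0.0018,0],"turn": 0}
    - {"fingers": 1,"offset": [-0.03,-0.0028,0],"turn": 0}
    - {"fingers": 1,"offset": [-0.04,-0.0037,0],"turn": 0}
    - {"fingers": 1,"offset": [-0.05,-0.0046,0],"turn": 0}
    - {"fingers": 1,"offset": [-0.06,-0.0055,0],"turn": 0}
    - {"fingers": 1,"offset": [-0.07,-0.0065,0],"turn": 0}
    - {"fingers": 1,"offset": [-0.08,-0.0074,0],"turn": 0}

```text
time: 13.48
eef_pos: [0.5226, -0.0282, 0.0126]
tcp_rot: [[-0.996, -0.091, 0.003], [-0.091, 0.996, -0.0], [-0.003, -0.0, -1.0]]
contact_force: [6.3, -1.1, -3.5]
width: 0.148
grip_force: 59.4
```

Call:
send_rows:
  motion:
    - {"fingers": 1,"offset": [-0.01,-0.0009,0],"turn": 0}
    - {"fingers": 1,"offset": [-0.02,-0.0018,0],"turn": 0}
    - {"fingers": 1,"offset": [-0.03,-0.0028,0],"turn": 0}
    - {"fingers": 1,"offset": [-0.04,-0.0037,0],"turn": 0}
    - {"fingers": 1,"offset": [-0.05,-0.0046,0],"turn": 0}
    - {"fingers": 1,"offset": [-0.06,-0.0055,0],"turn": 0}
    - {"fingers": 1,"offset": [-0.07,-0.0065,0],"turn": 0}
    - {"fingers": 1,"offset": [-0.08,-0.0074,0],"turn": 0}

```text
time: 14.15
eef_pos: [0.5027, -0.03, 0.0126]
tcp_rot: [[-0.996, -0.091, 0.003], [-0.091, 0.996, -0.0], [-0.003, -0.0, -1.0]]
contact_force: [6.1, 0.8, -2.9]
width: 0.149
grip_force: 59.4
```

Call:
send_rows:
  motion:
    - {"fingers": 1,"offset": [-0.01,-0.0009,0],"turn": 0}
    - {"fingers": 1,"offset": [-0.02,-0.0018,0],"turn": 0}
    - {"fingers": 1,"offset": [-0.03,-0.0028,0],"turn": 0}
    - {"fingers": 1,"offset": [-0.04,-0.0037,0],"turn": 0}
    - {"fingers": 1,"offset": [-0.05,-0.0046,0],"turn": 0}
    - {"fingers": 1,"offset": [-0.06,-0.0055,0],"turn": 0}
    - {"fingers": 1,"offset": [-0.07,-0.0065,0],"turn": 0}
    - {"fingers": 1,"offset": [-0.08,-0.0074,0],"turn": 0}

```text
time: 14.82
eef_pos: [0.4827, -0.0318, 0.0126]
tcp_rot: [[-0.996, -0.092, 0.003], [-0.092, 0.996, -0.0], [-0.003, -0.0, -1.0]]
contact_force: [5.9, 0.2, -2.9]
width: 0.148
grip_force: 59.4
```

Call:
send_rows:
  motion:
    - {"fingers": 1,"offset": [-0.01,-0.0009,0],"turn": 0}
    - {"fingers": 1,"offset": [-0.02,-0.0018,0],"turn": 0}
    - {"fingers": 1,"offset": [-0.03,-0.0028,0],"turn": 0}
    - {"fingers": 1,"offset": [-0.04,-0.0037,0],"turn": 0}
    - {"fingers": 1,"offset": [-0.05,-0.0046,0],"turn": 0}
    - {"fingers": 1,"offset": [-0.06,-0.0055,0],"turn": 0}
    - {"fingers": 1,"offset": [-0.068,-0.0063,0],"turn": 0}
    - {"fingers": 1,"offset": [-0.074,-0.0068,0],"turn": 0}

```text
time: 15.48
eef_pos: [0.4641, -0.0336, 0.0126]
tcp_rot: [[-0.996, -0.091, 0.003], [-0.091, 0.996, 0.0], [-0.003, -0.0, -1.0]]
contact_force: [5.3, 0.0, -4.1]
width: 0.149
grip_force: 59.4
```

Call:
send_rows:
  motion:
    - {"fingers": 1,"offset": [-0.003,-0.0003,0],"turn": 0}
    - {"fingers": 1,"offset": [-0.006,-0.0006,0],"turn": 0}
    - {"fingers": 1,"offset": [-0.009,-0.0008,0],"turn": 0}
    - {"fingers": 1,"offset": [-0.012,-0.0011,0],"turn": 0}
    - {"fingers": 1,"offset": [-0.015,-0.0014,0],"turn": 0}

```text
time: 15.9
eef_pos: [0.4602, -0.0339, 0.0125]
tcp_rot: [[-0.996, -0.091, 0.002], [-0.091, 0.996, -0.0], [-0.002, -0.0, -1.0]]
contact_force: [5.7, 1.0, -3.7]
width: 0.145
grip_force: 59.4
```

Call:
send_rows:
  motion:
    - {"fingers": 1,"offset": [-0.002,-0.0002,0],"turn": 0}
    - {"fingers": 1,"offset": [-0.004,-0.0004,0],"turn": 0}
    - {"fingers": 1,"offset": [-0.006,-0.0006,0],"turn": 0}
    - {"fingers": 1,"offset": [-0.008,-0.0007,0],"turn": 0}

```text
time: 16.23
eef_pos: [0.4583, -0.0341, 0.0125]
tcp_rot: [[-0.996, -0.091, 0.002], [-0.091, 0.996, -0.0], [-0.002, -0.0, -1.0]]
contact_force: [5.2, -0.0, -3.9]
width: 0.149
grip_force: 59.4
```

Call:
send_rows:
  motion:
    - {"fingers": 1,"offset": [-0.002,-0.0002,0],"turn": 0}
    - {"fingers": 1,"offset": [-0.004,-0.0004,0],"turn": 0}
    - {"fingers": 1,"offset": [-0.006,-0.0006,0],"turn": 0}

```text
time: 16.48
eef_pos: [0.4568, -0.0342, 0.0125]
tcp_rot: [[-0.996, -0.091, 0.002], [-0.091, 0.996, -0.0], [-0.002, -0.0, -1.0]]
contact_force: [3.8, 0.3, -3.8]
width: 0.149
grip_force: 59.4
```

Call:
send_rows:
  motion:
    - {"fingers": 1,"offset": [-0.002,-0.0002,0],"turn": 0}
    - {"fingers": 1,"offset": [-0.004,-0.0004,0],"turn": 0}
    - {"fingers": 1,"offset": [-0.006,-0.0006,0],"turn": 0}

```text
time: 16.73
eef_pos: [0.4553, -0.0344, 0.0125]
tcp_rot: [[-0.996, -0.091, 0.002], [-0.091, 0.996, -0.0], [-0.002, -0.0, -1.0]]
contact_force: [4.9, 0.5, -3.4]
width: 0.151
grip_force: 59.4
```

Call:
send_rows:
  motion:
    - {"fingers": 1,"offset": [-0.002,-0.0002,0],"turn": 0}
    - {"fingers": 1,"offset": [-0.004,-0.0004,0],"turn": 0}
    - {"fingers": 1,"offset": [-0.006,-0.0006,0],"turn": 0}

```text
time: 16.98
eef_pos: [0.4538, -0.0345, 0.0125]
tcp_rot: [[-0.996, -0.091, 0.002], [-0.091, 0.996, 0.0], [-0.002, -0.0, -1.0]]
contact_force: [5.2, -0.3, -3.4]
width: 0.146
grip_force: 59.4
```

Call:
send_rows:
  motion:
    - {"fingers": 1,"offset": [-0.002,-0.0002,0],"turn": 0}
    - {"fingers": 1,"offset": [-0.004,-0.0004,0],"turn": 0}
    - {"fingers": 1,"offset": [-0.006,-0.0006,0],"turn": 0}

```text
time: 17.23
eef_pos: [0.4523, -0.0347, 0.0125]
tcp_rot: [[-0.996, -0.091, 0.002], [-0.091, 0.996, -0.0], [-0.002, -0.0, -1.0]]
contact_force: [4.8, 0.6, -3.9]
width: 0.149
grip_force: 59.4
```

Call:
send_rows:
  motion:
    - {"fingers": 1,"offset": [-0.002,-0.0002,0],"turn": 0}
    - {"fingers": 1,"offset": [-0.004,-0.0004,0],"turn": 0}

```text
time: 17.4
eef_pos: [0.4513, -0.0348, 0.0125]
tcp_rot: [[-0.996, -0.091, 0.002], [-0.091, 0.996, 0.0], [-0.002, -0.0, -1.0]]
contact_force: [5.0, 1.1, -3.7]
width: 0.143
grip_force: 59.4
```

Call:
send_rows:
  motion:
    - {"fingers": 1,"offset": [-0.002,-0.0002,0],"turn": 0}
    - {"fingers": 1,"offset": [-0.004,-0.0004,0],"turn": 0}
    - {"fingers": 1,"offset": [-0.006,-0.0006,0],"turn": 0}

```text
time: 17.65
eef_pos: [0.4509, -0.0348, 0.0129]
tcp_rot: [[-0.996, -0.092, 0.004], [-0.092, 0.996, 0.0], [-0.004, -0.0, -1.0]]
contact_force: [9.5, 1.1, -6.3]
width: 0.149
grip_force: 59.2
```

Call:
send_rows:
  motion:
    - {"fingers": 1,"offset": [-0.002,-0.0002,0],"turn": 0}
    - {"fingers": 1,"offset": [-0.004,-0.0004,0],"turn": 0}

```text
time: 17.82
eef_pos: [0.4508, -0.0349, 0.0132]
tcp_rot: [[-0.996, -0.092, 0.006], [-0.092, 0.996, -0.0], [-0.006, -0.001, -1.0]]
contact_force: [13.1, 1.6, -6.9]
width: 0.15
grip_force: 59.0
```

Stop reached: force 13 N with no further motion. Unloading, re-centring in the hole, then rising out.

Call:
send_rows:
  motion:
    - {"fingers": 1,"offset": [0.004,0.0004,0],"turn": 0}
    - {"fingers": 1,"offset": [0.008,0.0007,0],"turn": 0}
    - {"fingers": 1,"offset": [0.012,0.0011,0],"turn": 0}
    - {"fingers": 1,"offset": [0.016,0.0015,0],"turn": 0}
    - {"fingers": 1,"offset": [0.018,0.0017,0],"turn": 0}
    - {"fingers": 1,"offset": [0.018,0.0017,0],"turn": 0}

```text
time: 18.32
eef_pos: [0.4513, -0.0348, 0.0116]
tcp_rot: [[-0.996, -0.091, -0.002], [-0.091, 0.996, -0.0], [0.002, 0.0, -1.0]]
contact_force: [0.1, 0.0, -1.5]
width: 0.148
grip_force: 59.8
```

Call:
send_rows:
  motion:
    - {"fingers": 1,"offset": [0,0,0.01],"turn": 0}
    - {"fingers": 1,"offset": [0,0,0.02],"turn": 0}
    - {"fingers": 1,"offset": [0,0,0.03],"turn": 0}
    - {"fingers": 1,"offset": [0,0,0.03],"turn": 0}

```text
time: 18.65
eef_pos: [0.4524, -0.0347, 0.0201]
tcp_rot: [[-0.996, -0.091, 0.001], [-0.091, 0.996, 0.0], [-0.001, -0.0, -1.0]]
contact_force: [0.6, -0.4, -1.0]
width: 0.146
grip_force: 59.8
```

Call:
send_rows:
  motion:
    - {"fingers": 1,"offset": [0,0,0.04],"turn": 0}
    - {"fingers": 1,"offset": [0,0,0.14],"turn": 0}
    - {"fingers": 1,"offset": [0,0,0.26],"turn": 0}
    - {"fingers": 1,"offset": [0,0.06,0.33],"turn": 0}
    - {"fingers": 1,"offset": [0,0.18,0.33],"turn": -0.01}
    - {"fingers": 1,"offset": [0,0.32,0.33],"turn": -0.03}
    - {"fingers": 1,"offset": [0,0.46,0.33],"turn": -0.045}
    - {"fingers": 1,"offset": [0,0.6,0.33],"turn": -0.0638}

```text
time: 19.32
eef_pos: [0.4521, 0.1167, 0.1032]
tcp_rot: [[-0.994, 0.112, 0.001], [0.112, 0.994, 0.001], [-0.001, 0.001, -1.0]]
contact_force: [0.8, -0.3, -1.1]
width: 0.146
grip_force: 59.8
```

```bash
python3 - <<'E'
from h import *
c=env.camera("side");a=c["pixels"]
cv2.imwrite("pics/s5.png",np.clip(cv2.resize(a[120:250,200:400][:,:,::-1],None,fx=4,fy=4,interpolation=2)*1.8,0,255).astype(np.uint8))
s=env.read_state();e=s["eef_pos"];print(e,np.array([.4162,.2917,.0167])-e,np.degrees(np.arctan2(s["tcp_rot"][0][1],s["tcp_rot"][1][1])))
E
```

```text
[0.45130724 0.12509285 0.10299751] [-0.03510724  0.16660715 -0.08629751] 6.27482311813398
```

View pics/s5.png

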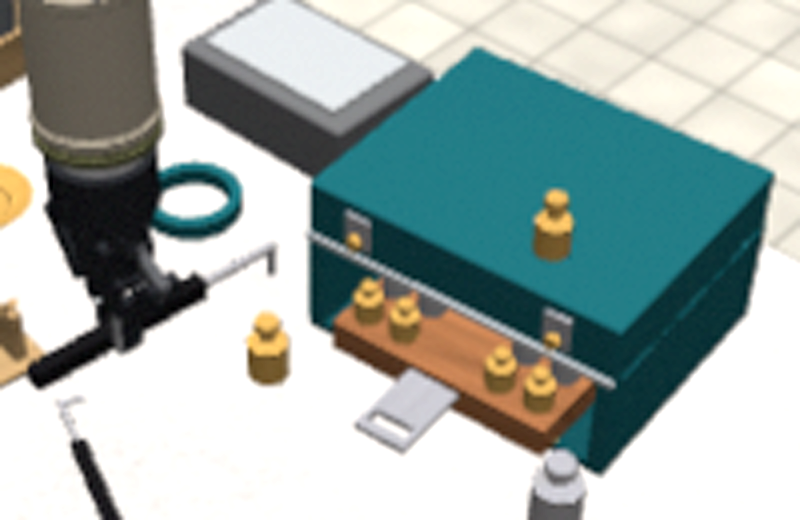

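The side crop shows the tray (450,370) out with its weights upright, the eye at (390,425), and the rod free in the gripper with its prong at (272,262). Carrying it back above the rest.

Call:
send_rows:
  motion:
    - {"fingers": 1,"offset": [-0.03,0.14,0],"turn": 0}
    - {"fingers": 1,"offset": [-0.07,0.3,0],"turn": 0}
    - {"fingers": 1,"offset": [-0.11,0.46,0],"turn": 0}
    - {"fingers": 1,"offset": [-0.13,0.58,0],"turn": 0}
    - {"fingers": 1,"offset": [-0.14,0.666,0],"turn": 0}
    - {"fingers": 1,"offset": [-0.14,0.666,0],"turn": 0}
    - {"fingers": 1,"offset": [-0.14,0.666,0],"turn": 0}
    - {"fingers": 1,"offset": [-0.14,0.666,0],"turn": 0}

```text
time: 20.03
eef_pos: [0.4175, 0.2807, 0.1023]
tcp_rot: [[-0.994, 0.109, 0.0], [0.109, 0.994, -0.001], [-0.0, -0.001, -1.0]]
contact_force: [-0.7, -0.0, -1.7]
width: 0.149
grip_force: 59.8
```

```bash
python3 - <<'E'
from h import *
for i in range(3): env.camera("side")
s=env.read_state();e=s["eef_pos"];print(np.round(e,4),np.round((np.array([.4162,.2917,.0167])-e)/.25,4),np.degrees(np.arctan2(s["tcp_rot"][0][1],s["tcp_rot"][1][1])))
E
```

```text
[0.4176 0.2804 0.1022] [-0.0057  0.0453 -0.3421] 6.374908002331302
```

Call:
send_rows:
  motion:
    - {"fingers": 1,"offset": [-0.0057,0.0453,0],"turn": 0}
    - {"fingers": 1,"offset": [-0.0057,0.0453,0],"turn": 0}
    - {"fingers": 1,"offset": [-0.0057,0.0453,0],"turn": 0}
    - {"fingers": 1,"offset": [-0.0057,0.0453,-0.08],"turn": 0}
    - {"fingers": 1,"offset": [-0.0057,0.0453,-0.16],"turn": 0}
    - {"fingers": 1,"offset": [-0.0057,0.0453,-0.22],"turn": 0}
    - {"fingers": 1,"offset": [-0.0057,0.0453,-0.26],"turn": 0}
    - {"fingers": 1,"offset": [-0.0057,0.0453,-0.26],"turn": 0}

```text
time: 20.85
eef_pos: [0.4144, 0.292, 0.0349]
tcp_rot: [[-0.994, 0.109, -0.003], [0.109, 0.994, -0.003], [0.003, -0.003, -1.0]]
contact_force: [0.1, -0.1, -1.1]
width: 0.146
grip_force: 59.8
```

Call:
send_rows:
  motion:
    - {"fingers": 1,"offset": [0,0,-0.015],"turn": 0}
    - {"fingers": 1,"offset": [0,0,-0.03],"turn": 0}
    - {"fingers": 1,"offset": [0,0,-0.045],"turn": 0}
    - {"fingers": 1,"offset": [0,0,-0.055],"turn": 0}
    - {"fingers": 1,"offset": [0,0,-0.065],"turn": 0}
    - {"fingers": 1,"offset": [0,0,-0.072],"turn": 0}
    - {"fingers": 1,"offset": [0,0,-0.076],"turn": 0}
    - {"fingers": 1,"offset": [0,0,-0.076],"turn": 0}

```text
time: 21.52
eef_pos: [0.4156, 0.2931, 0.0179]
tcp_rot: [[-0.994, 0.109, -0.0], [0.109, 0.994, -0.0], [0.0, -0.0, -1.0]]
contact_force: [-0.2, -0.1, -1.5]
width: 0.152
grip_force: 59.8
```

Call:
send_rows:
  motion:
    - {"fingers": 1,"offset": [0.002,-0.005,0],"turn": 0}
    - {"fingers": 1,"offset": [0.002,-0.005,-0.002],"turn": 0}
    - {"fingers": 1,"offset": [0.002,-0.005,-0.004],"turn": 0}
    - {"fingers": 1,"offset": [0.002,-0.005,-0.006],"turn": 0}
    - {"fingers": 1,"offset": [0.002,-0.005,-0.006],"turn": 0}

```text
time: 21.93
eef_pos: [0.4163, 0.2919, 0.0167]
tcp_rot: [[-0.994, 0.109, 0.0], [0.109, 0.994, 0.0], [-0.0, 0.0, -1.0]]
contact_force: [-0.6, -1.5, 1.7]
width: 0.148
grip_force: 60.2
```

Seated: Fz went from −1.5 to +1.7 N. Opening slowly, then rising.

Call:
send_rows:
  motion:
    - {"fingers": 0.6,"offset": [0,0,0],"turn": 0}
    - {"fingers": 0.5,"offset": [0,0,0],"turn": 0}
    - {"fingers": 0.3,"offset": [0,0,0],"turn": 0}
    - {"fingers": 0.0,"offset": [0,0,0],"turn": 0}
    - {"fingers": -0.4,"offset": [0,0,0],"turn": 0}
    - {"fingers": -0.4,"offset": [0,0,0],"turn": 0}
    - {"fingers": -0.4,"offset": [0,0,0],"turn": 0}

```text
time: 22.52
eef_pos: [0.4161, 0.2919, 0.0165]
tcp_rot: [[-0.994, 0.109, -0.0], [0.109, 0.994, -0.0], [0.0, -0.0, -1.0]]
contact_force: [0.3, 0.0, -0.4]
width: 0.701
grip_force: 0.0
```

Call:
send_rows:
  motion:
    - {"fingers": -0.4,"offset": [0,0,0.04],"turn": 0}
    - {"fingers": -0.4,"offset": [0,0,0.1],"turn": 0}
    - {"fingers": -0.4,"offset": [0,0,0.22],"turn": 0}
    - {"fingers": -0.4,"offset": [0,0,0.36],"turn": 0}
    - {"fingers": -0.4,"offset": [0,0,0.5],"turn": 0}
    - {"fingers": -0.4,"offset": [0,0,0.545],"turn": 0}
    - {"fingers": -0.4,"offset": [0,0,0.545],"turn": 0}
    - {"fingers": -0.4,"offset": [0,0,0.545],"turn": 0}

```text
time: 23.18
eef_pos: [0.4165, 0.2921, 0.1537]
tcp_rot: [[-0.994, 0.109, 0.001], [0.109, 0.994, 0.001], [-0.001, 0.001, -1.0]]
contact_force: [-0.7, -0.2, -1.6]
width: 0.701
grip_force: 0.0
```

```bash
python3 rod.py; python3 - <<'E'
from h import *
s=env.read_state();print(s["eef_pos"],s["width"],s["contact_force"])
cw=env.camera("wrist");a=cv2.resize(cw["pixels"],(440,330));E=wristE(cw,s)
print("predicted ends",proj(cw,[.3413,.3004,.064],E),proj(cw,[.4882,.2841,.064],E))
t=cv2.resize(env.camera("top")["pixels"][60:310,130:380],(350,350))
o=np.zeros((350,790,3),np.uint8);o[:330,:440]=a;o[:,440:]=t;cv2.imwrite("pics/fin.png",np.clip(o[:,:,::-1]*1.5,0,255).astype(np.uint8))
E
```

```text
(np.float64(280.5), 107) 11 26 [0.3455 0.2993 0.064 ]
(np.float64(280.5), 125) 11 26 [0.3582 0.2979 0.064 ]
(np.float64(280.5), 155) 11 26 [0.3802 0.2955 0.064 ]
(np.float64(280.5), 175) 11 26 [0.3954 0.2938 0.064 ]
(np.float64(280.5), 195) 11 26 [0.4111 0.292  0.064 ]
(np.float64(280.5), 215) 12 25 [0.4274 0.2902 0.064 ]
yaw -6.352604328351661 y at x=.417 0.2913764756117016
[0.3419 0.2986 0.064 ]
[0.4884 0.2813 0.064 ]
[0.41580814 0.29165296 0.15239918] 0.6988786500564795 [ 0.16807611 -0.26993632  0.90041998]
predicted ends [282.31779261 101.90574794] [282.12218368 286.17501295]
```

View pics/fin.png

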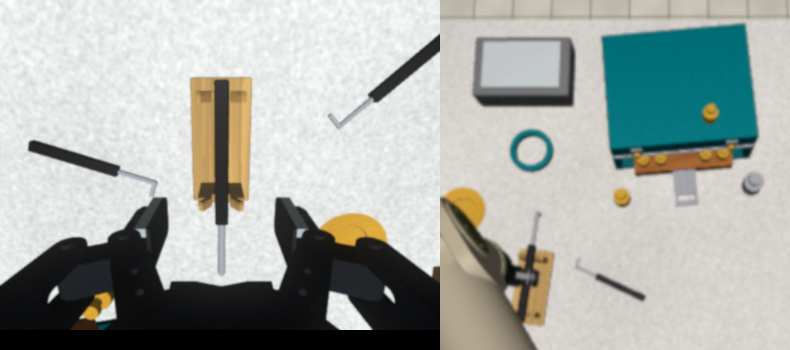

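The rod lies in its rest as before: the handle runs from (221,80) to (221,224) in the wrist half, with the same yaw and position within 1 mm. The tray is out at (685,160) in the top half, and the other things haven't moved.

```bash
python3 -c "
from cell import env
print(env.hand_in())"
```

```text
the job is handed in; nothing more can be done
None
```

I pulled the tray out to its stop (13 N at most in the readings), unhooked the rod, laid it back in its rest as it lay before, left the other things where they stood, and handed in at about 23 s; no verdict was returned.

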